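# Snap the centrifuge rotor key onto its anchor bar

### The job

Put the centrifuge's rotor key away: take the key that ends in a snap hook and push its sprung gate against the upright steel bar of the key anchor until the bar is inside the hook and the gate has flicked fully shut behind it. Then let go of the key, leaving it lying flat on the bench with the bar captured in the hook. Leave the look-alike key with the closed ring where it is.

Things in the scene. Friction and masses are not known exactly. Their poses are not given: they have to be found in the camera images.
- key: Rotor key lying flat, z up, x from grip to hook. Origin: underside of the grey grip's middle (70 mm along x, 22 wide in y, 22 high; hold here). Shaft back to x -75. Flat steel snap hook, 14 thick, x 33 to 118, y -27 to 27: a frame round a cavity x 50 to 110, y -20 to 18. Mouth on the +y side, x 50 to 98, shut by the gate; solid nose x 98 to 118. Bar at rest in hook's end: x 105, y 0. About 0.2 kg.
- gate (a joint): Hook's sprung gate, rad: 0 shut, 1.0 fully in. Steel tongue 47 mm long, 6 thick, hinged at key x 50, y 21 mm; opens only inwards (to key -y), 2 N at the tip to start, 3.5 N at the end; springs shut. To pass it: slide the key along its +y with the bar at x 65 to 90 until the bar is at y -5, then draw the key along its -x until the bar is at x 103; the tip springs past.
- anchor: Key anchor, fixed: upright steel bar, 10 mm diameter, which 52 mm up bends level and runs 70 mm along anchor +x (47 mm free below) into a grey block 44 x 44 mm, 64 high, centred at x 92 mm. Origin: foot of the upright bar's axis, on the bench; z up. The block is to the robot's right (world -y) of the bar, turned up to 20 degrees; elsewhere the bar is free all round.
- ring_key: Look-alike key, to be left alone: same grip and shaft, but it ends in a plain closed round steel ring (52 mm outside diameter, no gate). Origin: underside of its grip's middle; x along the key to the ring; z up.
Mind the look-alikes: they are no part of the job. Several things have the shape of the anchor; the one meant has the colours described above.

How it is judged:
By the outcome, as a careful person would: the job done as asked, in the order asked, and still so for the second after the job is handed in, with the robot touching nothing.
It also fails if it takes over 32 s, if anything falls off the work surface, if the arm or the gripper's body presses on something with over 40 N, if the wrist force passes 120 N, or if a joint passes its speed limit or range.

### The arm

A 7-joint arm with a two-finger parallel gripper is mounted at the origin on the work surface. World frame = base frame: x ahead of the robot, y to its left, z up, the work surface at z = 0. Lengths are in mm, angles in rad, forces in N, time in s.
With the tool pointing down it reaches from about 400 to 875 mm from the base axis. Payload 19.3 kg.
Tool frame: the origin (TCP) lies at the very end of the fingers, on their centre line; the grasp point (between the pads) lies 19 mm behind it (grip_point_offset is the z of the grasp point in the tool frame, in mm); z points along the fingers, y is the line along which they close (so a half turn about z gives the same grasp; the last joint's range is limited). The gripper opens to 85 mm and grips with 20 to 120 N. Pads are 22 mm wide; open, the fingers measure 114 mm over their backs; the gripper's body (76 mm by 85 mm) begins 54 mm behind the grasp point. The pads swing forward as they close: fully open they stand 13 mm farther back than shut.
Start: joints at [1.062, 0.521, -0.036, 1.599, 0.021, 1.021, -0.113], TCP at [265.506, -565.793, 231.291] pointing down, gripper open.
Joint ranges: [-2.91, 2.91], [-0.3, 2.13], [-1.5, 1.42], [0.17, 2.43], [-1.26, 4.41], [0.16, 1.93], [-2.52, 2.52]. Speed limits (rad/s): [1.89, 1.89, 2.39, 2.39, 3.01, 3.01, 3.01].

### API

Orientations are given as a 3x3 rotation matrix whose columns are the frame's x, y, z axes.
In Python, from workcell import movep, movel, goto_joints, open_gripper, clamp, wait, inverse_kinematics, read_state, camera, PlanningError, finish_job, grip_point_offset gives the robot as it stands. Calls block until the motion is done:
- movep(position, orientation): joint-space move of the TCP to a pose.
- movel(position, frame=None, max_speed=150, guard=None): straight line of the TCP; frame=None keeps the orientation; max_speed is the mean speed in mm/s. With guard (N) it stops when the force on the tool has changed by that much, and returns True; else False.
- goto_joints(angles): joint-space move.
- open_gripper() and clamp(): open the fingers fully, or close them until they stop; the grip force is fixed at half the most.
- wait(seconds).
- inverse_kinematics(position, orientation): joint angles nearest the present ones, or None.
- read_state(): the state.
- camera(name): name is "scene" or "top" or "wrist"; returns a dict with "image" (420x560x3 uint8, blue, green, red), "range_z" (420x560 float32, mm along the optical axis (not along the pixel's ray), 0 where there is no reading), "fx", "fy", "cx", "cy" (pixels), "cam_to_world" (4x4, takes a point from camera to world coordinates). Camera axes: x right, y up, looking along -z (the intrinsics and any distortion apply to the point x, -y, -z); pixel columns grow to the right and rows downward; lengths in mm; the calibration is good to about 2 mm. A picture is of the moment at which its call begins.
A pose or a line that the arm cannot do raises PlanningError and nothing moves.
- finish_job(): hands the job in; it is judged then, once.
The state is a dict: "time": time; "qpos": joint angles; "qvel": joint speeds; "joint_efforts": joint torques, N m; "eef_pos": TCP position; "tool_rot": TCP orientation; "ft_force": force on the tool from outside, world axes, zero at the start; "torque": the same for the moment, N m; "finger_gap": finger opening in mm; "gripper_force": force on a finger pad.
Only numpy, scipy, OpenCV 4.12 (cv2) and the standard library are available. Lean on these libraries where they do the work, as an engineer would, in place of code of your own. Each camera call takes 0.05 s, during which the arm holds its last target. There are 200 camera calls.

## Working session

There is one attempt and no reset: what is moved stays moved. The work goes in short steps, each a Python script; the robot and the scene stay as the last script left them, time stands still between calls to the robot, and variables do not carry over. Pictures are saved under pics/ and viewed, at most 10 in all, crops included, and the job is handed in when it is done.

```bash
ls; mkdir -p pics; python3 - <<'E'
from workcell import *
import cv2,numpy as np,pickle
d={n:camera(n) for n in("top","scene")}
pickle.dump(d,open("cams.pkl","wb"))
for n in d:
    cv2.imwrite(f"pics/{n}0.png",d[n]["image"]); print(n,d[n]["fx"],d[n]["cx"],d[n]["cy"],d[n]["cam_to_world"].round(3).tolist(),[k for k in d[n]])
print(read_state()["time"],grip_point_offset)
E
```

```text
pics
top 390.87435446299986 276.40931900413 210.27716292715976 [[-0.002, 0.995, -0.102, 487.568], [-0.999, 0.001, 0.033, 14.714], [0.033, 0.102, 0.994, 931.782], [0.0, 0.0, 0.0, 1.0]] ['image', 'range_z', 'fx', 'fy', 'cx', 'cy', 'cam_to_world']
scene 425.0759317242728 282.8688360069485 203.6399995337028 [[0.25, -0.613, 0.749, 1176.893], [0.968, 0.147, -0.203, -174.632], [0.014, 0.776, 0.631, 573.308], [0.0, 0.0, 0.0, 1.0]] ['image', 'range_z', 'fx', 'fy', 'cx', 'cy', 'cam_to_world']
0.1 -18.700000000000003
```

View pics/top0.png

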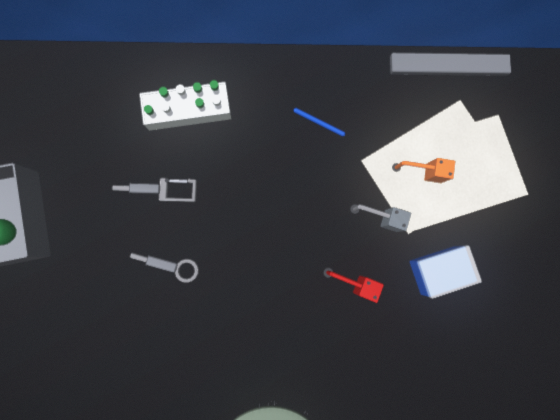

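View pics/scene0.png

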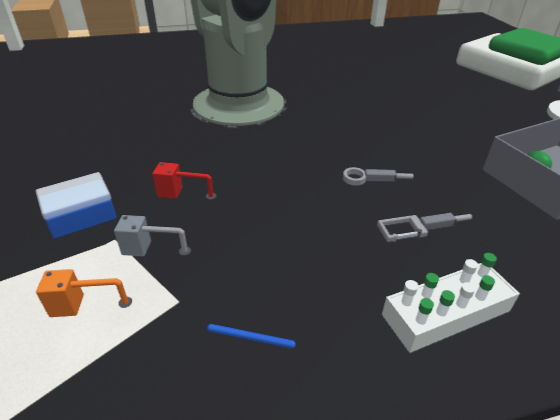

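Candidates in the top image: keys with a hook at (155,188) and a ring at (165,265). The hook key has a rectangular frame and a gate, so it fits. The anchors are orange at (396,167), grey at (355,209) and red at (328,272); the grey one fits (steel bar, grey block). I'll confirm in one crop.

```bash
cat > h.py <<'E'
import numpy as np,cv2,pickle
def ray(c,px,z):
    px=np.atleast_2d(px).astype(float)
    d=np.c_[(px[:,0]-c["cx"])/c["fx"],-(px[:,1]-c["cy"])/c["fy"],-np.ones(len(px))]
    R=c["cam_to_world"][:3,:3];o=c["cam_to_world"][:3,3]
    d=d@R.T
    return o+d*((z-o[2])/d[:,2])[:,None]
def cloud(c):
    v,u=np.mgrid[:420,:560]; r=c["range_z"]
    p=np.stack([(u-c["cx"])/c["fx"]*r,-(v-c["cy"])/c["fy"]*r,-r],-1)
    return p@c["cam_to_world"][:3,:3].T+c["cam_to_world"][:3,3]
E
python3 - <<'E'
from h import *
d=pickle.load(open("cams.pkl","rb"));c=d["top"];im=c["image"]
a=cv2.resize(im[165:215,105:205],(800,400),interpolation=cv2.INTER_CUBIC)
b=cv2.resize(im[190:240,340:440],(400,200),interpolation=cv2.INTER_CUBIC)
s=cv2.resize(d["scene"]["image"][205:265,105:205],(400,200),interpolation=cv2.INTER_CUBIC)
cv2.imwrite("pics/crop1.png",np.vstack([a,np.hstack([b,s])]))
P=cloud(c)
for n,(x0,x1,y0,y1) in dict(key=(105,205,170,208),anchor=(345,415,198,235)).items():
    m=np.zeros((420,560),bool);m[y0:y1,x0:x1]=1
    m&=im.max(2)>70
    p=P[m]; print(n,m.sum(),np.percentile(p[:,2],[5,50,95]).round(1))
    if n=="key":
        for z in(14,):
            q=ray(c,np.argwhere(m)[:,::-1],z)[:,:2].astype(np.float32)
            print(cv2.minAreaRect(q),q.min(0),q.max(0))
E
```

```text
key 942 [-0.2 14.9 24. ]
((631.96044921875, 271.8812255859375), (57.07346725463867, 195.791748046875), 0.1096741184592247) [603.45605 173.99463] [660.54004 369.79465]
anchor 1262 [ 0.5 28.8 66.4]
```

View pics/crop1.png

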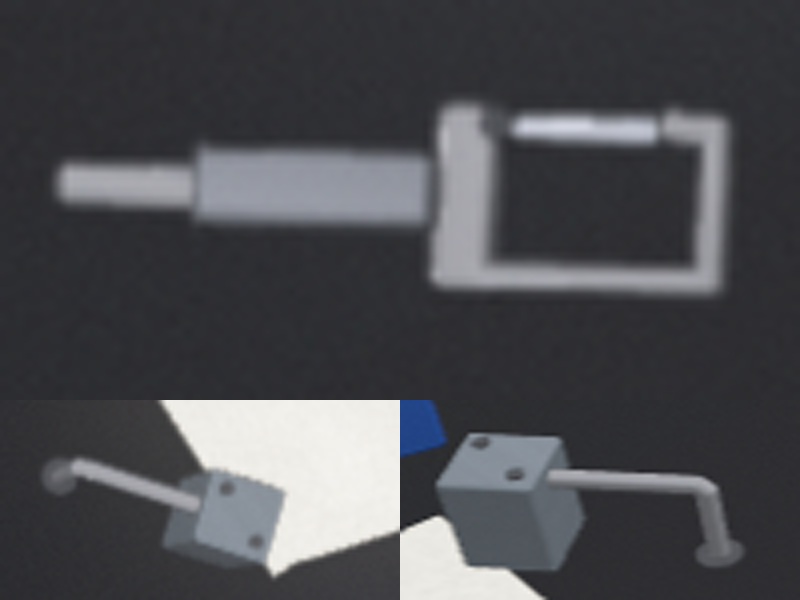

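The crop shows the sprung gate on the hook's upper (+y) side, at about (168–187,181) in the top image, hinged near the grip. The key's x points image-right, which is world -y. The grey anchor's foot is at about (354.5,209) in top and (185,250) in scene. Next I measure both.

```bash
python3 - <<'E'
from h import *
d=pickle.load(open("cams.pkl","rb"));c=d["top"];im=c["image"]
for n,x0,x1,z in(("grip",130,158,22),("hook",160,200,14),("shaft",108,128,14)):
    m=np.zeros((420,560),bool);m[170:208,x0:x1]=1
    m&=im.max(2)>85
    q=ray(c,np.argwhere(m)[:,::-1],z)[:,:2].astype(np.float32)
    print(n,m.sum(),cv2.minAreaRect(q),q.mean(0),q.min(0),q.max(0))
cr=lambda u,v:(u/8+105-.44,v/8+165-.44)
print("frame corners",ray(c,[cr(728,118),cr(720,292),cr(432,285),cr(440,105)],14).round(1).tolist())
print("grip corners",ray(c,[cr(195,150),cr(430,155),cr(428,222),cr(193,220)],22).round(1).tolist())
print("foot top",ray(c,(354.3,209),2).round(1),"scene",ray(d["scene"],(185,250.3),2).round(1))
a=ray(c,[(80/4+340-.4,68/4+190-.4),(195/4+340-.4,103/4+190-.4)],52);print("arm",a.round(1).tolist(),np.degrees(np.arctan2(*(a[1]-a[0])[[1,0]])))
s=ray(d["scene"],[(105+(700-400)/4,205+(487-400)/3.33),(105+(560-400)/4,205+(477-400)/3.33)],52);print(s.round(1).tolist(),np.degrees(np.arctan2(*(s[1]-s[0])[[1,0]])))
P=cloud(c);m=np.zeros((420,560),bool);m[205:235,380:415]=1;m&=(P[...,2]>58)&(P[...,2]<75);q=P[m][:,:2].astype(np.float32);print("block",cv2.minAreaRect(q))
# depth offset
print("scene key foot", np.median(P[280:300,200:300,2]))
E
```

```text
grip 261 ((634.0596313476562, 294.08184814453125), (21.193490982055664, 62.831748962402344), 0.15392142534255981) [633.27966 294.62213] [623.38043 262.63766] [644.64624 325.52606]
hook 432 ((630.861572265625, 217.29177856445312), (54.82206344604492, 82.73613739013672), 0.22314420342445374) [631.1564  219.92892] [603.5407  175.84494] [658.37585 258.76627]
shaft 94 ((635.1658325195312, 352.1627502441406), (11.86286449432373, 35.05010223388672), 0.18837301433086395) [635.1683  351.83273] [629.1994  334.61826] [641.1535  369.69937]
frame corners [[655.3, 175.4, 14.0], [603.5, 176.7, 14.0], [605.4, 260.6, 14.0], [658.9, 259.8, 14.0]]
grip corners [[643.8, 328.0, 22.0], [642.6, 260.2, 22.0], [622.8, 260.2, 22.0], [623.2, 327.8, 22.0]]
foot top [[ 586.4 -203.9    2. ]] scene [[ 589.3 -203.5    2. ]]
arm [[586.6, -204.5, 52.0], [566.6, -270.1, 52.0]] -106.94771227588933
[[590.1, -205.9, 52.0], [567.2, -266.4, 52.0]] -110.70010027664935
block ((560.6273193359375, -284.2635192871094), (59.775848388671875, 44.75146484375), 72.63634490966797)
scene key foot 0.49662096169868164
```

```bash
cat >> h.py <<'E'
BAR=np.array([588.,-204.]);KEY=np.array([633.2,294.5])
def R(yaw,flip=1):
    y=np.radians(yaw);x=np.array([np.cos(y),np.sin(y),0]);yy=np.array([-x[1],x[0],0])
    return np.c_[flip*x,-flip*yy,[0,0,-1]]
def grip(yaw,bx,by,bar=BAR): # key origin with the bar at key (bx,by)
    y=np.radians(yaw);M=np.array([[np.cos(y),-np.sin(y)],[np.sin(y),np.cos(y)]])
    return bar-M@np.array([bx,by])
E
python3 - <<'E'
from h import *
from workcell import *
for f in(1,-1):
    for p,yaw in((KEY,-91.7),(grip(-108,78,50),-108),(grip(-108,78,-5),-108),(grip(-108,105,-5),-108)):
        for z in (3,70):
            q=inverse_kinematics([*p,z],R(yaw,f));print(f,p.round(),z,None if q is None else np.round(q,2))
f=1 if inverse_kinematics([*KEY,3],R(-91.7,1)) is not None else -1
E
```

```text
1 [633. 294.] 3 [ 0.12  1.29 -1.28  1.47  1.25  1.33  1.84]
1 [633. 294.] 70 [ 0.12  1.18 -1.28  1.46  1.14  1.35  1.88]
1 [ 565. -114.] 3 [-0.38  0.95  0.72  1.89 -0.97  0.71 -2.51]
1 [ 565. -114.] 70 [-0.48  0.91  0.92  1.88 -0.96  0.87 -2.51]
1 [ 617. -131.] 3 [-0.39  1.05  0.83  1.74 -1.02  0.85 -2.52]
1 [ 617. -131.] 70 [-0.46  1.02  1.    1.73 -1.02  1.   -2.52]
1 [ 625. -106.] 3 [-0.46  1.09  0.91  1.73 -1.09  0.91 -2.52]
1 [ 625. -106.] 70 [-0.52  1.07  1.07  1.72 -1.08  1.06 -2.52]
-1 [633. 294.] 3 [-0.25  0.94 -0.45  1.49  0.5   0.82 -0.91]
-1 [633. 294.] 70 [-0.19  0.87 -0.56  1.48  0.53  0.94 -0.93]
-1 [ 565. -114.] 3 [ 0.3   0.78 -0.29  1.85  0.39  0.56 -0.55]
-1 [ 565. -114.] 70 [ 0.33  0.68 -0.33  1.84  0.33  0.68 -0.5 ]
-1 [ 617. -131.] 3 [ 0.28  0.84 -0.25  1.7   0.31  0.64 -0.45]
-1 [ 617. -131.] 70 [ 0.31  0.74 -0.29  1.69  0.29  0.75 -0.43]
-1 [ 625. -106.] 3 [ 0.26  0.84 -0.28  1.69  0.34  0.65 -0.52]
-1 [ 625. -106.] 70 [ 0.28  0.75 -0.32  1.68  0.31  0.77 -0.49]
```

```bash
python3 - <<'E'
from h import *
from workcell import *
movep([*KEY,110],R(-91.7,-1)); t=read_state()["time"];print(t)
movel([*KEY,3],max_speed=120,guard=15);print(read_state()["eef_pos"])
clamp();s=read_state();print(s["time"],s["finger_gap"],s["gripper_force"])
movel([*KEY,70]);
c=camera("top");pickle.dump(c,open("held.pkl","wb"));cv2.imwrite("pics/held.png",cv2.resize(c["image"][130:230,80:230],(750,500)))
s=read_state();print(s["time"],s["finger_gap"],s["ft_force"])
E
```

```text
3.3917
[633.6537312  294.79874955   3.86577045]
5.0417 20.81552115415817 60.080822110176086
5.6917 20.55542077375587 [-0.23183677  0.19643208 -3.52180317]
```

View pics/held.png

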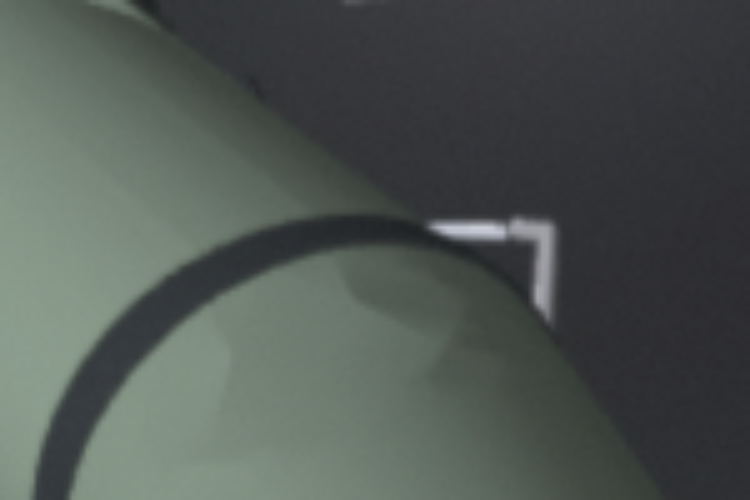

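The key is held: its hook's outer end shows in the crop at about (545,230), with the gate shut. Next I carry it to a point in front of the anchor, lower it and check.

```bash
python3 - <<'E'
from h import *
from workcell import *
g=grip(-108,78,50)
movep([*g,70],R(-108,-1))
print(movel([*g,4.3],max_speed=80,guard=6))
c=camera("top");s2=camera("scene");pickle.dump((c,s2),open("pre.pkl","wb"))
a=cv2.resize(c["image"][180:255,300:400],(533,400),interpolation=cv2.INTER_CUBIC)
b=cv2.resize(s2["image"][190:265,130:280],(800,400),interpolation=cv2.INTER_CUBIC)[:, :267+0]
cv2.imwrite("pics/pre.png",np.hstack([a,b]))
s=read_state();print(s["time"],s["eef_pos"],s["ft_force"],g)
E
```

```text
True
8.1583 [ 563.83719325 -114.14357868    3.30171219] [-0.76650245 -0.31774166  9.93205391] [ 564.55049975 -114.36674201]
```

View pics/pre.png

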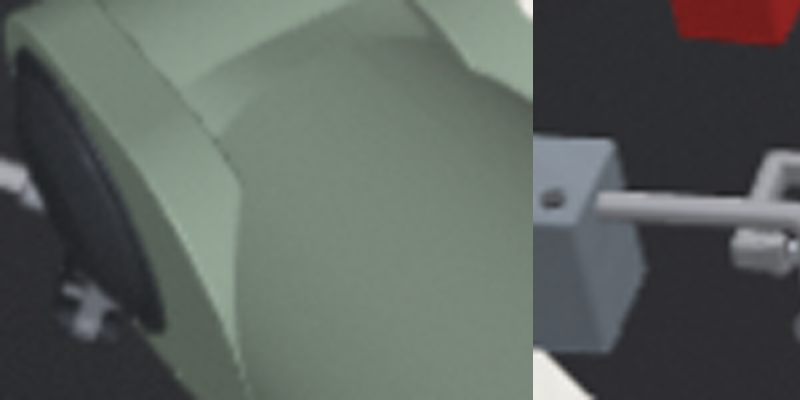

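```bash
python3 - <<'E'
from h import *
c,s=pickle.load(open("pre.pkl","rb"))
cv2.imwrite("pics/pre2.png",cv2.resize(s["image"][185:265,130:290],(800,400),interpolation=cv2.INTER_CUBIC))
E
```

```text
(no output)
```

View pics/pre2.png

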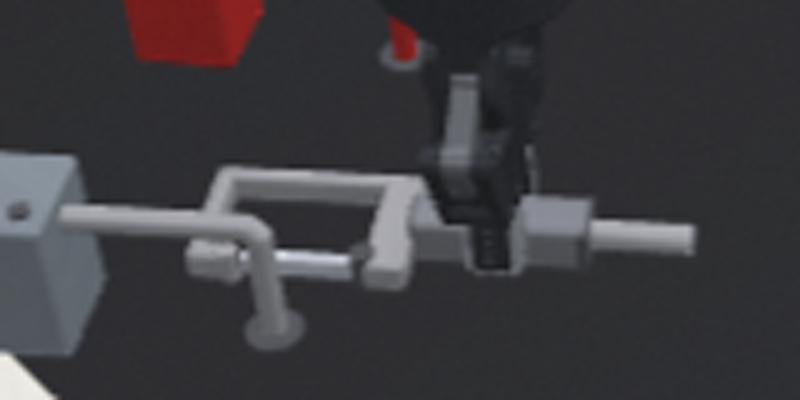

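The key lies flat, with the gate facing the bar: gate tip near crop (240,262), hinge (362,250), bar foot (275,330). I'll compute the bar's position in the key frame.

```bash
python3 - <<'E'
from h import *
c,s=pickle.load(open("pre.pkl","rb"))
f=lambda u,v:(130+u/5-.4,185+v/5-.4)
p=ray(s,[f(190,245),f(407,263),f(240,253),f(362,245),f(425,180),f(232,170)],14)[:,:2]
bar=ray(s,f(275,328),2)[0,:2]
g=np.array([563.84,-114.14]);y=np.radians(-108);M=np.array([[np.cos(y),-np.sin(y)],[np.sin(y),np.cos(y)]])
print("key frame (nose end +y, back +y, gate tip, hinge, back -y, front -y):\n",((p-g)@M).round(1),"\nbar",(bar-g)@M,bar)
E
```

```text
key frame (nose end +y, back +y, gate tip, hinge, back -y, front -y):
 [[116.3  21.9]
 [ 32.   25.5]
 [ 96.3  24.9]
 [ 51.1  17. ]
 [ 34.1 -22. ]
 [111.5 -22.1]] 
bar [77.90451297 51.59575871] [ 588.83666409 -204.17556099]
```

The measurement agrees with the plan (bar at key 78, 51). Now push and draw.

```bash
python3 - <<'E'
from h import *
from workcell import *
def go(x,y,**k):
    r=movel([*grip(-108,x,y,np.array([588.4,-204.1])),k.pop("z",4.2)],**k);s=read_state();u=np.radians(-108)
    F=s["ft_force"];print((x,y),r,round(s["time"],2),s["eef_pos"].round(1),F.round(1),flush=True);return r
go(78,50,max_speed=20)
if not go(78,-6,max_speed=40,guard=25):
    go(105,-6,max_speed=30,guard=12)
c=camera("scene");cv2.imwrite("pics/drawn.png",cv2.resize(c["image"][185:265,130:290],(800,400),interpolation=cv2.INTER_CUBIC))
E
```

```text
(78, 50) False 8.43 [ 565.1 -114.5    4.2] [-0.2  0.5 -3.7]
(78, -6) False 9.98 [ 618.2 -131.6    4.3] [-3.4  2.9 -3.5]
(105, -6) False 11.03 [ 626.6 -106.2    4.2] [-0.3 -0.4 -3. ]
```

View pics/drawn.png

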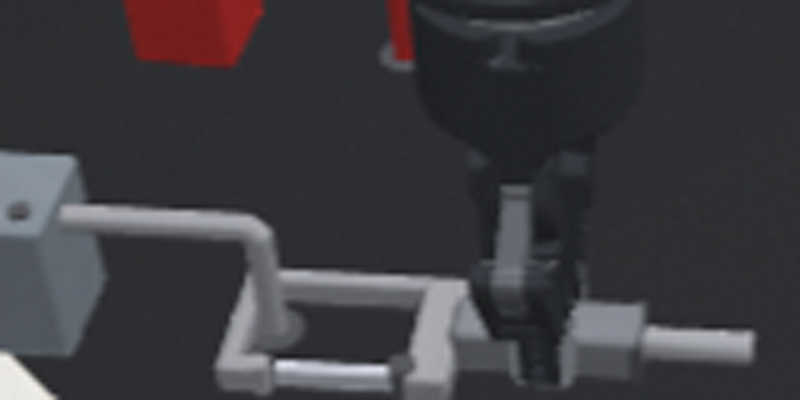

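The bar is inside the hook's end at crop (270,320) and the gate is straight and shut at (270–400,373). Now I centre the bar in the hook, set the key down, release and retract.

```bash
python3 - <<'E'
from h import *
from workcell import *
g=grip(-108,103.5,0,np.array([588.4,-204.1]))
print(movel([*g,4.2],max_speed=20,guard=12))
print(movel([*g,3.3],max_speed=10,guard=4))
open_gripper();p=read_state()["eef_pos"]
movel([p[0],p[1],130],max_speed=120)
movep([450,150,250],R(-91.7,-1)) 
wait(.2)
c=camera("scene");t=camera("top")
a=cv2.resize(c["image"][185:275,130:290],(711,400),interpolation=cv2.INTER_CUBIC)
b=cv2.resize(t["image"][180:230,290:390],(711,200),interpolation=cv2.INTER_CUBIC)
b=cv2.resize(t["image"][165:240,290:423],(354,200),interpolation=cv2.INTER_CUBIC)
w=np.zeros((200,711,3),np.uint8);w[:,:354]=b
cv2.imwrite("pics/end.png",np.vstack([a,w]))
s=read_state();print(s["time"],s["eef_pos"],s["ft_force"])
E
```

```text
False
False
15.1917 [450.2031687  149.66300509 249.72786978] [-1.09968466  1.24113949 -0.05306396]
```

View pics/end.png

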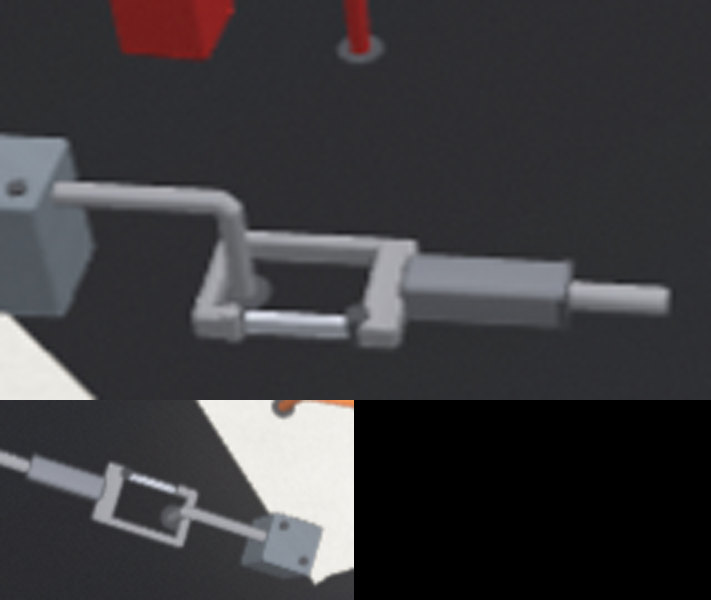

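The key lies flat with the bar (foot at crop (250,290)) inside the hook, and the gate is shut at (245–345,322). The robot is clear of everything.

```bash
python3 -c "
from workcell import *
print(finish_job())"
```

```text
the job is handed in; nothing more can be done
None
```

The job is handed in: the rotor key lies flat on the bench, released, with the grey anchor's bar inside its hook and the gate shut; the ring key was not touched, and the robot finished clear at 15.2 s of the 32 s allowed.

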